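Clamp a heel block for gluing

ROBOT

A 6-joint arm with a two-finger parallel gripper is mounted at the origin on the work surface. World frame = base frame: x ahead of the robot, y to its left, z up, the work surface at z = 0. Lengths are in m, angles in rad, forces in N, time in s.
With the tool pointing down it reaches from about 0.375 to 0.925 m from the base axis. Payload 5.7 kg.
Tool frame: the origin (TCP) lies on the centre line of the jaws, within the pads' length; the fingertips stand 25 mm ahead of it and the grasp point (between the pads) lies 6 mm ahead of it (tcp_to_tips is the distance from the TCP to the fingertips, in m); z points along the fingers, y is the line along which they close (so a half turn about z gives the same grasp; the last joint's range is limited). The gripper opens to 85 mm and grips with 20 to 120 N. Pads are 22 mm wide; open, the fingers measure 114 mm over their backs; the gripper's body (76 mm by 85 mm) begins 54 mm behind the grasp point. The pads swing forward as they close: fully open they stand 13 mm farther back than shut.
Start: joints at [1.103, 0.359, 1.51, -0, 1.272, -0.115], TCP at [0.207, 0.563, 0.256] pointing down, gripper open.
Joint ranges: [-2.97, 2.97], [-1.01, 2.36], [0.21, 2.38], [-0.96, 4.11], [0.2, 2.71], [-2.98, 2.98]. Speed limits (rad/s): [2.39, 2.39, 3.14, 3.14, 3.14, 3.14].

INTERFACE

Orientations are given as a unit quaternion [x, y, z, w].
In Python, from workcell import state, grab_frame, job_done, tcp_to_tips gives the robot as it stands.
- The arm moves only by the tool apply_moves, never from a script. Its argument "series" is a list of rows, each a list of 7 numbers: the shift along the world's x, y, z each as a share of 400 mm, from -1 to 1, then the turn, a rotation vector about the world's x, y, z each as a share of pi/4 rad, from -1 to 1, then the gripper command: -1 is shut, 1 is fully open, values between are in proportion. A call has exactly 8 rows; each row is the pose to reach, as a shift and turn from the pose commanded when the call began; what a row does not reach only later rows make up. A row lasts 1/10 s, in which the tool goes at most 50 mm and 8.59 degrees, less where a joint would pass 70% of its speed; a pose out of reach is approached as far as the arm can. A call with a number of a shift or a turn outside -1 to 1 is refused whole. A call with a gripper value outside its range is refused whole. The fingers move at their own pace and stop on an object; "newtons" is the grip in N (left out, the last holds). Time passes only in rows, so rows that repeat a pose let the fingers close, or fill a call up. It gives the time, the measured TCP pose, the force, the opening and the grip force at its end, in the units of the state.
- state(): the state, without advancing time (a new reading comes with each control period).
- grab_frame(name): name is "scene" or "side" or "wrist"; returns a dict with "img" (400x640x3 uint8, blue, green, red), "fx", "fy", "cx", "cy" (pixels), "k1" (the pictures are not rectified: a ray, as slopes to the right and down, at radius r is drawn at 1 + k1 r^2 times it, then the intrinsics apply), "rvec" (rotation vector, rad) and "tvec" (3), from world to camera coordinates, as OpenCV has them; the wrist camera has in their place "tool_from_camera" (4x4, takes a point from camera to tool coordinates, whose origin is the TCP and whose axes are the flange's). Camera axes: x right, y down, z forward; pixel columns grow to the right and rows downward; lengths in m; the calibration is good to about 2 mm. A picture is of the moment at which its call begins: read the wrist's pose just before it. There is no depth.
- job_done(): hands the job in; it is judged then, once.
The state is a dict: "clock": time; "joints": joint angles; "dq": joint speeds; "joint_efforts": joint torques, N m; "eef_pos": TCP position; "ee_rot": TCP orientation; "wrist_force": force on the tool from outside, world axes, zero at the start; "moment": the same for the moment, N m; "opening": opening from 0.0 (shut) to 1.0 (fully open); "finger_force": force on a finger pad.
Only numpy, scipy, OpenCV 4.12 (cv2) and the standard library are available. Lean on these libraries where they do the work, as an engineer would, in place of code of your own. Each camera call takes 0.05 s, during which the arm holds its last target. There are 200 camera calls.

TASK

Swing the heel clamp's lever fully back, set the red heel block down flat in the clamp's cradle with its round end towards the hinge and let go of it, then swing the lever down until its black pad presses firmly on top of the block. Leave the black and tan heels and the other things on the bench where they are.

Things in the scene. Friction and masses are not known exactly. Their poses are not given: they have to be found in the camera images.
- cradle (a point): Centre of the cradle floor (pale wood, 84 x 80 mm, 30 mm above the bench) of the heel clamp, a fixed teal base 225 x 100 mm, 18 mm high. x axis: level, towards the hinge; y: along the hinge pin; z up. 5 mm high steel lips bound the cradle with 2.5 mm play round a heel block. A block in place is centred on this point.
- front_lip (a point): Middle of the top of the straight front lip, 35 mm from the cradle's centre away from the hinge, 35 mm above the bench. Beside it two corner lips (inner faces at cradle y = +-28.5 mm) end at x = -21 mm; at the hinge end two 45-degree stops take the block's round end. Between them (x = -20 to +14 mm) the sides are open: fingers closing along y meet no lip.
- hinge (a point): Centre of the lever's hinge pin, between two teal cheeks (tops 108 mm above the bench, 44 mm over their outsides): 85 mm along the cradle's x axis and 60 mm above the cradle floor (90 mm above the bench). Axes as the cradle's; fixed during the job.
- lever (a joint): Angle of the clamp lever about its pin, rad. 0: lever level over the cradle, pad pressed flat on a block standing in it (first touch near 0.03); grows as it swings up and back; 1.57 upright; 1.95 fully back at its stop; -0.14 lower stop, cradle empty. Stiff hinge (0.3 N m): the lever stays where it is left; about 2 to 4 N at the handle moves it. The lever is a steel bar, 22 mm wide, 8 mm thick, 220 g.
- grip_left (a point): Grasp point on the lever's yellow cross handle (round bar, 14 mm thick, 130 mm long, parallel to the hinge pin, its axis 155 mm from the pin and level with it at joint 0), 45 mm from the lever's centre line towards the cradle's +y. The bar may turn between the fingers as the lever swings. Axes turn with the lever; at joint 0 they are the cradle's.
- grip_right (a point): The same on the other half of the cross handle, 45 mm towards the cradle's -y.
- pad_face (a point): Centre of the face of the lever's round black pad (28 mm across), 85 mm from the hinge pin along the lever and 18.5 mm under its centre line. The pad sits on a short spring (4.5 mm travel, 1.5 N per mm), which keeps up the pressure on the block once the lever has been pressed down; turns with the lever.
- red_center (a point): Centre (22 mm above its underside) of the red heel block: loose, rigid, D-shaped, 60 mm long (x), 52 wide (y), 44 high (z), about 90 g. Square end at x = -30 mm, parallel sides up to x = +4, then a half-round end of radius 26 mm. Stands upright on the bench, its x axis (towards the round end) within 35 degrees of world +x. Grip it across its width.
- red_round_end (a point): Tip of the red block's round end, 30 mm along its x axis from its centre, 22 mm up.
- black_center (a point): Centre of the black heel block, same shape and size; a bystander. The three blocks trade places between starts.
- tan_center (a point): Centre of the tan heel block, same shape and size; a bystander.
- hammer: Hammer lying on the bench, bystander, about 250 mm long.
- awl: Awl (like a screwdriver) lying on the bench, bystander.
- glue_jar: Amber glue jar with white cap, 64 mm across, 85 mm high, bystander; origin under its centre.
- tape: Roll of cream tape lying flat, 90 mm across, 24 mm high, bystander; origin under its centre.
Mind the look-alikes: they are no part of the job. Of the things like the part that bears red_center, leave any that is green, purple or yellow; of the rest the smaller one is meant.

How it is judged:
On the way, in this order (a step that is already met when the one before it is completed fails the run):
1. the lever is swung fully back (past 1.7 rad) (value of joint lever above 1.7 rad), for 0.2 s.
2. with the lever still back, the red block stands flat in the cradle, round end to the hinge, and is let go (x of red_center in the frame of cradle between -0.006 and 0.006 m and y of red_center in the frame of cradle between -0.006 and 0.006 m and z of red_center in the frame of cradle between 0.018 and 0.026 m and angle between red_center's own z axis and vertical below 0.07 rad and x of red_round_end in the frame of cradle above 0.02 m and value of joint lever above 1.4 rad and contact force between the fingers and heel_red below 0.1 N), for 0.3 s.
At the end, for the whole second after the job is handed in: Red block flat in the cradle (centre within 6 mm in x and y, underside within 4 mm of the floor, tilt under 0.07 rad), round end towards the hinge; lever down on it (joint within 0.06 rad of 0), pad pressing on the block with over 1 N, all at rest (x of red_center in the frame of cradle between -0.006 and 0.006 m and y of red_center in the frame of cradle between -0.006 and 0.006 m and z of red_center in the frame of cradle between 0.018 and 0.026 m and angle between red_center's own z axis and vertical below 0.07 rad and x of red_round_end in the frame of cradle above 0.02 m and value of joint lever between -0.06 and 0.06 rad and contact force between lever and heel_red above 1 N and velocity of joint lever between -0.05 and 0.05 rad/s and linear speed of heel_red below 0.02 m/s); the robot touches nothing.
It fails at once if the black or the tan heel is moved by more than 30 mm (distance of any of black_center, tan_center from where it was at the start of the episode above 0.03 m).
It fails at once if the hammer, awl, glue jar or tape roll is moved by more than 30 mm (distance of any of hammer, awl, glue_jar, tape from where it was at the start of the episode above 0.03 m).
It also fails if it takes over 67 s, if anything falls off the work surface, if the arm or the gripper's body presses on something with over 40 N, if the wrist force passes 120 N, or if a joint passes its speed limit or range.

## Working session

There is one attempt and no reset: what is moved stays moved. The work goes in short steps, Python scripts to look and compute and a tool call to move; the robot and the scene stay as the last step left them, time stands still between calls to the robot, and variables do not carry over. Pictures are saved under pics/ and viewed, at most 13 in all, crops included, and the job is handed in when it is done.

Besides the shell and the picture viewer there is one more tool, called after "Call:" by a JSON object that holds its "op" and its "data". apply_moves: Moves the arm, as the interface text tells. Shift numbers are shares of 400 mm and turn numbers shares of pi/4 rad, none past 1 either way. Its arguments: {"type":"object","properties":{"series":{"type":"array","items":{"type":"array","items":{"type":"number","minimum":-1,"maximum":1}}},"newtons":{"type":"number"}},"required":["series"]}

```bash
mkdir -p pics; ls; python3 - <<'E'
from workcell import *
import cv2,numpy as np
print(state(),tcp_to_tips)
fs=[]
for n in("scene","side"):
    f=grab_frame(n);cv2.imwrite(f"pics/{n}0.png",f["img"]);print({k:v for k,v in f.items() if k!="img"})
E
```

```text
pics
{'clock': 0.0, 'joints': array([ 1.10288073e+00,  3.59531637e-01,  1.51150320e+00,  2.81670234e-05,
        1.27247812e+00, -1.15099215e-01]), 'dq': array([ 8.32323787e-04, -4.48702284e-04, -3.37522868e-05,  1.01171102e-03,
       -7.19950682e-04,  2.87087336e-04]), 'joint_efforts': array([-2.15983514e-04, -5.27610219e+01, -2.78620613e+01, -1.77575585e-04,
        1.34453716e-02, -8.41398673e-06]), 'eef_pos': array([0.20702089, 0.56244458, 0.25541075]), 'ee_rot': array([ 1.75498656e-01,  9.84479202e-01, -9.15778823e-04, -2.88834418e-04]), 'wrist_force': array([ 0.06674476, -0.05746125,  0.83227598]), 'moment': array([-0.06528475, -0.010584  , -0.01037207]), 'finger_force': 0.0, 'opening': 1.0005693909478226} 0.025
{'fx': 426.98115480760924, 'fy': 426.98115480760924, 'cx': 320.8935086223999, 'cy': 195.08059436955966, 'k1': -0.11280432007655368, 'rvec': array([ 0.67183459,  2.84188084, -0.74121735]), 'tvec': array([ 0.48476167, -0.11736124,  1.36742811])}
{'fx': 480.8070449855763, 'fy': 480.8070449855763, 'cx': 328.7225710212588, 'cy': 193.72584217794045, 'k1': -0.03507705436612968, 'rvec': array([ 2.40043945, -0.52556428,  0.18616443]), 'tvec': array([-0.50361385,  0.18176835,  1.40579667])}
```

View pics/scene0.png

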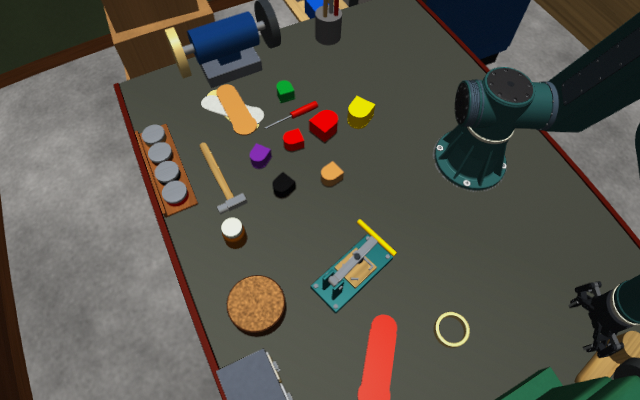

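View pics/side0.png

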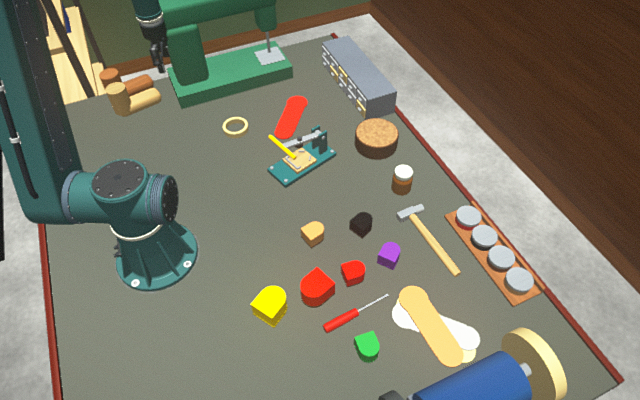

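Scene: candidates for red are the small red block (293,140), the large red one (323,124), and the purple (260,155), green (285,90), yellow (360,110), tan (331,173) and black (284,185) blocks. I choose the smaller red at scene (293,140) / side (353,271). The clamp is at scene (355,270) / side (300,155), with its yellow handle at scene (360,222)-(395,253).

```bash
cat > h.py <<'E'
import cv2,numpy as np
from workcell import *
from scipy.spatial.transform import Rotation as R
def cam(f,st=None):
    """camera centre and world_from_camera rotation"""
    if "rvec" in f:
        Rm=cv2.Rodrigues(f["rvec"])[0]; return -Rm.T@f["tvec"],Rm.T
    T=np.array(f["tool_from_camera"]); W=R.from_quat(st["ee_rot"]).as_matrix()
    return st["eef_pos"]+W@T[:3,3],W@T[:3,:3]
def rays(f,px,st=None):
    K=np.array([[f["fx"],0,f["cx"]],[0,f["fy"],f["cy"]],[0,0,1]])
    p=cv2.undistortPoints(np.float64(px).reshape(-1,1,2),K,np.array([f["k1"],0,0,0.]))[:,0]
    c,W=cam(f,st); return c,np.c_[p,np.ones(len(p))]@W.T
def onz(f,px,z,st=None):
    c,d=rays(f,px,st); return c+d*((z-c[2])/d[:,2])[:,None]
def tri(f1,p1,f2,p2,st1=None,st2=None):
    c1,d1=rays(f1,[p1],st1);c2,d2=rays(f2,[p2],st2);d1,d2=d1[0],d2[0]
    s=np.linalg.lstsq(np.c_[d1,-d2],c2-c1,rcond=None)[0]
    a,b=c1+s[0]*d1,c2+s[1]*d2; return (a+b)/2,np.linalg.norm(a-b)
def mask(img,lo,hi):
    return cv2.inRange(cv2.cvtColor(img,cv2.COLOR_BGR2HSV),np.array(lo),np.array(hi))
def blobs(m,amin=20):
    cs=cv2.findContours(m,cv2.RETR_EXTERNAL,cv2.CHAIN_APPROX_NONE)[0]
    return sorted([c for c in cs if cv2.contourArea(c)>amin],key=cv2.contourArea,reverse=True)
def crop(img,x,y,w,h,s): return cv2.resize(img[y:y+h,x:x+w],None,fx=s,fy=s,interpolation=cv2.INTER_CUBIC)
E
python3 - <<'E'
from h import *
np.set_printoptions(precision=4,suppress=True)
F={n:grab_frame(n) for n in("scene","side")}
B=dict(scene=(300,210,100,110),side=(258,115,100,80))
r=(265,70,100,100)
cs=[crop(F["scene"]["img"],300,210,100,110,4),crop(F["side"]["img"],258,115,100,80,4)]
o=np.zeros((600,800,3),np.uint8);o[:440,:400]=cs[0];o[:320,400:]=cs[1]
o[440:600,:320]=crop(F["scene"]["img"],270,100,80,40+0,4)[:160]
o[330:570,400:720]=crop(F["side"]["img"],320,240,80,60,4)
cv2.imwrite("pics/crop1.png",o)
for n,f in F.items():
    print(n)
    for nm,lo,hi in(("red",(0,180,110),(5,255,255)),("yel",(24,150,110),(33,255,255)),("teal",(80,100,40),(97,255,200))):
        for c in blobs(mask(f["img"],lo,hi)):
            x,y,w,h=cv2.boundingRect(c); 
            if cv2.contourArea(c)<4000: print(nm,cv2.contourArea(c),(x,y,w,h),cv2.minAreaRect(c), onz(f,[(x+w/2,y+h/2)],0.03)[0][:2])
E
```

```text
scene
red 2179.5 (358, 315, 39, 85) ((377.5547790527344, 357.4794921875), (31.457778930664062, 86.46963500976562), 6.009006023406982) [0.5852 0.3935]
red 382.5 (309, 110, 29, 23) ((324.6311340332031, 119.55735778808594), (19.84571647644043, 24.583084106445312), 50.194427490234375) [ 0.3704 -0.324 ]
red 219.5 (283, 128, 21, 17) ((292.1880798339844, 136.7935791015625), (14.080047607421875, 19.44387435913086), 73.3007583618164) [ 0.4844 -0.3118]
red 132.5 (290, 101, 28, 15) ((303.6649475097656, 108.37115478515625), (5.889007568359375, 27.922019958496094), 66.03751373291016) [ 0.4036 -0.4026]
yel 362.5 (348, 95, 27, 23) ((360.0, 108.0), (22.360679626464844, 20.57182502746582), 26.56505012512207) [ 0.2259 -0.3254]
yel 188.0 (358, 219, 39, 37) ((376.784912109375, 236.69314575195312), (50.248695373535156, 4.658472537994385), 42.87890625) [0.4221 0.1124]
teal 1427.5 (311, 234, 82, 79) ((351.49542236328125, 271.67938232421875), (37.119972229003906, 80.32994079589844), 46.46879959106445) [0.537  0.1728]
teal 1159.5 (480, 69, 73, 51) ((516.0, 94.00000762939453), (72.53678131103516, 49.052734375
[... 1933 characters left out ...]
6861572) [-0.1145  0.2844]
teal 635.0 (116, 226, 81, 64) ((159.5087127685547, 262.630615234375), (46.75708770751953, 82.7613296508789), 63.799888610839844) [-0.0003 -0.0297]
teal 602.5 (268, 142, 68, 44) ((301.64410400390625, 160.72645568847656), (23.852611541748047, 65.6521987915039), 57.528804779052734) [0.5184 0.1351]
teal 105.5 (130, 192, 16, 26) ((137.16299438476562, 204.59669494628906), (24.755210876464844, 14.874149322509766), 86.98721313476562) [-0.0128  0.1885]
teal 81.5 (0, 19, 11, 44) ((5.0, 40.5), (43.0, 10.0), 90.0) [-0.3856  1.3772]
teal 42.0 (128, 180, 20, 18) ((138.14846801757812, 188.6947784423828), (6.092126846313477, 24.80714225769043), 46.97493362426758) [-0.0007  0.2548]
```

View pics/crop1.png

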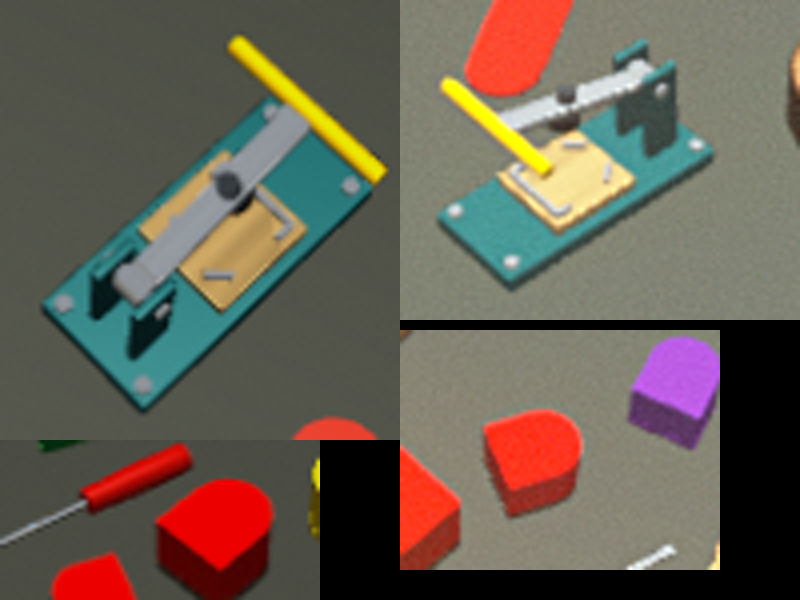

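The crop shows the small red block (side 353,271) with its round end up and to the right. The clamp's hinge cheeks are at scene (334,278). The handle ends are at scene (359,220)/(395,254) and side (270,136)/(295,157).

```bash
python3 - <<'E'
from h import *
np.set_printoptions(precision=4,suppress=True)
F={n:grab_frame(n) for n in("scene","side")}
S,D=F["scene"],F["side"]
for a in((359.2,220.5),(395,253.8)):
    for b in((269.75,136),(294.75,157)): print("handle",a,b,tri(S,a,D,b))
cs=onz(S,[(310.75,287),(335.75,311),(393,257.5),(367,234.5)],.018); cd=onz(D,[(268.3,168.7),(286,185.5),(336,153.7)],.018)
print("base scene",cs,np.linalg.norm(np.diff(cs,axis=0),axis=1),cs.mean(0));print("side",cd,np.linalg.norm(np.diff(cd,axis=0),axis=1),(cd[0]+cd[2])/2)
for n,f in F.items():
    hsv=cv2.cvtColor(f["img"],cv2.COLOR_BGR2HSV)
    b=dict(scene=(283,128,21,24),side=(341,260,24,26))[n];x,y,w,h=b
    m=np.zeros(hsv.shape[:2],np.uint8);sub=hsv[y:y+h,x:x+w];print(n,np.sort(sub[...,2][sub[...,1]>180])[::25])
    for t in (190,210,225):
        m[:]=0;m[y:y+h,x:x+w]=((sub[...,2]>t)&(sub[...,1]>150)&(sub[...,0]<8))*255
        c=blobs(m,5)
        if c:
            q=onz(f,c[0][:,0].astype(float),.044)[:,:2]; print(t,cv2.minAreaRect((q*1000).astype(np.float32)))
E
```

```text
handle (359.2, 220.5) (269.75, 136) (array([0.4566, 0.1183, 0.1922]), np.float64(0.07823284912834624))
handle (359.2, 220.5) (294.75, 157) (array([0.4759, 0.0818, 0.1319]), np.float64(0.002191182979012576))
handle (395, 253.8) (269.75, 136) (array([0.4394, 0.2031, 0.1306]), np.float64(0.00043014365130275524))
handle (395, 253.8) (294.75, 157) (array([0.4596, 0.1675, 0.0703]), np.float64(0.09086261350883196))
base scene [[0.6511 0.1534 0.018 ]
 [0.6214 0.2408 0.018 ]
 [0.41   0.1804 0.018 ]
 [0.4402 0.087  0.018 ]] [0.0923 0.2199 0.0981] [0.5306 0.1654 0.018 ]
side [[0.412  0.1731 0.018 ]
 [0.4386 0.0795 0.018 ]
 [0.6465 0.1416 0.018 ]] [0.0974 0.217 ] [0.5292 0.1574 0.018 ]
scene [ 52  76  77  78  79  95 187 220 236 236 236 236 236 237 237]
190 ((492.6301574707031, -302.9891052246094), (50.414093017578125, 56.831451416015625), 86.22437286376953)
210 ((491.8243103027344, -303.50128173828125), (49.13549041748047, 55.28994369506836), 86.22314453125)
225 ((492.5540771484375, -303.5722961425781), (46.767494201660156, 53.823368072509766), 86.25325775146484)
side [121 141 147 149 157 230 255 255 255 255 255 255 255 255 255 255 255 255]
190 ((491.86798095703125, -302.31646728515625), (53.978912353515625, 61.06711196899414), 85.77115631103516)
210 ((491.959716796875, -302.2462158203125), (53.99396514892578, 60.879661560058594), 84.83396911621094)
225 ((491.9018859863281, -301.8393249511719), (53.01961898803711, 61.06969451904297), 85.78462219238281)
```

Call:
{"op": "apply_moves", "data": {"series": [[0.5, -0.875, 0, 0, 0, -1, 1], [0.5, -0.875, 0, 0, 0, -1, 1], [0.5, -0.875, 0, 0, 0, -1, 1], [0.5, -0.875, 0, 0, 0, -1, 1], [0.5, -0.875, 0, 0, 0, -1, 1], [0.5, -0.875, 0, 0, 0, -1, 1], [0.5, -0.875, 0, 0, 0, -1, 1], [0.5, -0.875, 0, 0, 0, -1, 1]]}}

```text
clock: 1.1
eef_pos: [0.4065, 0.2139, 0.2565]
ee_rot: [0.539, 0.842, 0.0, 0.0]
wrist_force: [1.1, 0.5, -0.9]
opening: 1.003
finger_force: 0.0
```

Call:
{"op": "apply_moves", "data": {"series": [[0.16, -0.28, -0.04, 0, 0, -0.18, 1], [0.16, -0.28, -0.04, 0, 0, -0.18, 1], [0.16, -0.28, -0.04, 0, 0, -0.18, 1], [0.16, -0.28, -0.04, 0, 0, -0.18, 1], [0.16, -0.28, -0.04, 0, 0, -0.18, 1], [0.16, -0.28, -0.04, 0, 0, -0.18, 1], [0.16, -0.28, -0.04, 0, 0, -0.18, 1], [0.16, -0.28, -0.04, 0, 0, -0.18, 1]]}}

```text
clock: 1.9
eef_pos: [0.4693, 0.1047, 0.2404]
ee_rot: [0.596, 0.803, 0.0, -0.0]
wrist_force: [-0.2, -0.2, -0.0]
opening: 0.998
finger_force: 0.0
```

```bash
python3 - <<'E'
from h import *
np.set_printoptions(precision=4,suppress=True)
st=state();f=grab_frame("wrist");cv2.imwrite("pics/w1.png",f["img"])
print(st["clock"],st["eef_pos"],st["joints"],R.from_quat(st["ee_rot"]).as_matrix(),f["tool_from_camera"],f["fx"],f["k1"])
for nm,lo,hi in(("yel",(24,130,90),(34,255,255)),("wood",(12,60,120),(23,200,255))):
  for c in blobs(mask(f["img"],lo,hi),200): print(nm,cv2.contourArea(c),cv2.minAreaRect(c),cv2.boxPoints(cv2.minAreaRect(c)).tolist())
E
```

```text
1.9 [0.4693 0.1047 0.2404] [ 0.0757  0.2039  1.78    0.0001  1.1577 -0.2174] [[-0.2888  0.9574  0.    ]
 [ 0.9574  0.2888  0.0001]
 [ 0.0001  0.0001 -1.    ]] [[ 0.0004 -0.9479 -0.3184  0.0812]
 [ 1.      0.0003  0.0003 -0.0012]
 [-0.0002 -0.3184  0.9479 -0.1186]
 [ 0.      0.      0.      1.    ]] 308.82228327795315 -0.0017818881162757932
yel 2568.5 ((320.9999694824219, 147.99998474121094), (15.999998092651367, 177.99996948242188), 0.0) [[312.9999694824219, 236.99996948242188], [312.9999694824219, 59.0], [328.9999694824219, 59.0], [328.9999694824219, 236.99996948242188]]
wood 7536.0 ((599.0, 234.0), (122.0, 80.0), 90.0) [[559.0, 173.0], [639.0, 173.0], [639.0, 295.0], [559.0, 295.0]]
wood 2766.5 ((383.0, 118.5), (41.0, 82.0), 90.0) [[342.0, 98.0], [424.0, 98.0], [424.0, 139.0], [342.0, 139.0]]
wood 1468.5 ((247.99807739257812, 344.5311279296875), (50.21452331542969, 34.61995315551758), 3.5763344764709473) [[221.8599395751953, 360.2412414550781], [224.0194854736328, 325.6886901855469], [274.13623046875, 328.8210144042969], [271.9766845703125, 363.3735656738281]]
wood 496.5 ((379.5, 169.5), (9.0, 77.0), 90.0) [[341.0, 165.0], [418.0, 165.0], [418.0, 174.0], [341.0, 174.0]]
```

View pics/w1.png

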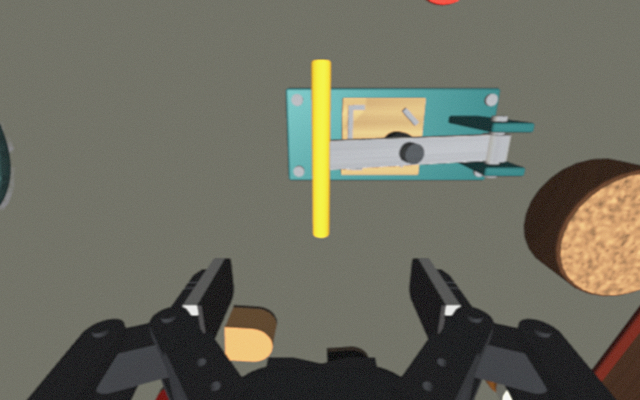

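Wrist view: the yellow handle is vertical in the image at x=321, y 59–237. The cradle wood spans about (342–425, 98–175), the teal base's left edge is x=288, and the hinge cheeks are at right around (505,150).

```bash
python3 - <<'E'
from h import *
np.set_printoptions(precision=4,suppress=True)
st=state();f=grab_frame("wrist")
w=onz(f,[(342,97.5),(425.5,97.5),(418.5,175),(341.5,175)],.03,st);print("wood",w,np.linalg.norm(np.diff(w,axis=0),axis=1),"centre y-line pts",(w[0]+w[3])/2,(w[1]+w[2])/2)
b=onz(f,[(288,88.5),(499,88.5),(289,180)],.018,st);print("base",b,np.linalg.norm(b[1]-b[0]),np.linalg.norm(b[2]-b[0]),"yaw",np.degrees(np.arctan2(*(b[1]-b[0])[1::-1])),(b[1]+b[2])/2)
for z in(.13,.137):
  h=onz(f,[(321,60),(321,237)],z,st);print("handle",z,h,np.linalg.norm(h[0]-h[1]),h.mean(0))
for g in("x",):
  p=onz(f,[(505,137),(500,165)],.1,st);print("hinge region",p)
E
```

```text
wood [[0.4659 0.1858 0.03  ]
 [0.5469 0.2102 0.03  ]
 [0.5712 0.1332 0.03  ]
 [0.4904 0.1088 0.03  ]] [0.0846 0.0808 0.0844] centre y-line pts [0.4781 0.1473 0.03  ] [0.559  0.1717 0.03  ]
base [[0.4101 0.1781 0.018 ]
 [0.6204 0.2417 0.018 ]
 [0.4365 0.0832 0.018 ]] 0.21969220009109827 0.09847614207357802 yaw 16.816477337522883 [0.5284 0.1625 0.018 ]
handle 0.13 [[0.4383 0.2036 0.13  ]
 [0.4766 0.0767 0.13  ]] 0.1325090510537542 [0.4574 0.1401 0.13  ]
handle 0.137 [[0.4385 0.2029 0.137 ]
 [0.4756 0.0799 0.137 ]] 0.12845907312074634 [0.4571 0.1414 0.137 ]
hinge region [[0.6006 0.1945 0.1   ]
 [0.6076 0.1719 0.1   ]]
```

Call:
{"op": "apply_moves", "data": {"series": [[0, -0.015, -0.1, 0, 0, 0, 1], [0, -0.015, -0.2, 0, 0, 0, 1], [0, -0.015, -0.255, 0, 0, 0, 1], [0, -0.015, -0.255, 0, 0, 0, 0], [0, -0.015, -0.255, 0, 0, 0, -1], [0, -0.015, -0.255, 0, 0, 0, -1], [0, -0.015, -0.255, 0, 0, 0, -1], [0, -0.015, -0.255, 0, 0, 0, -1]], "newtons": 25}}

```text
clock: 2.8
eef_pos: [0.4709, 0.0979, 0.1394]
ee_rot: [0.597, 0.802, 0.001, 0.001]
wrist_force: [4.2, 0.7, -3.2]
opening: 0.145
finger_force: 29.1
```

```bash
python3 - <<'E'
import numpy as np
u=np.array([.957,.289])
def arc(a,b,n=8):
    for t in np.linspace(a,b,n+1)[1:]:
        d=.155*(np.cos(a)-np.cos(t));z=.155*(np.sin(t)-np.sin(a)); print(round(t,2),np.round(np.r_[d*u,z]/.4,3))
arc(.278,1.09);arc(1.09,1.90)
from workcell import state
s=state();print(s["eef_pos"],s["opening"],s["finger_force"],s["wrist_force"])
E
```

```text
0.38 [0.012 0.004 0.037]
0.48 [0.028 0.008 0.073]
0.58 [0.047 0.014 0.107]
0.68 [0.069 0.021 0.139]
0.79 [0.094 0.029 0.168]
0.89 [0.122 0.037 0.194]
0.99 [0.153 0.046 0.217]
1.09 [0.185 0.056 0.237]
1.19 [0.034 0.01  0.016]
1.29 [0.07  0.021 0.029]
1.39 [0.106 0.032 0.038]
1.5 [0.143 0.043 0.043]
1.6 [0.181 0.055 0.044]
1.7 [0.218 0.066 0.041]
1.8 [0.255 0.077 0.034]
1.9 [0.291 0.088 0.023]
[0.47087668 0.09790243 0.13943242] 0.1447356716689113 29.059690833091736 [ 4.22055004  0.7446834  -3.24671605]
```

Gripped (opening 0.145, about 12–14 mm, matches the bar).

Call:
{"op": "apply_moves", "data": {"series": [[0.012, 0.004, 0.037, 0, 0, 0, -1], [0.028, 0.008, 0.073, 0, 0, 0, -1], [0.047, 0.014, 0.107, 0, 0, 0, -1], [0.069, 0.021, 0.139, 0, 0, 0, -1], [0.094, 0.029, 0.168, 0, 0, 0, -1], [0.122, 0.037, 0.194, 0, 0, 0, -1], [0.153, 0.046, 0.217, 0, 0, 0, -1], [0.185, 0.056, 0.237, 0, 0, 0, -1]]}}

```text
clock: 3.6
eef_pos: [0.5355, 0.1175, 0.2343]
ee_rot: [0.597, 0.802, -0.007, -0.005]
wrist_force: [-20.4, -8.1, 26.0]
opening: 0.145
finger_force: 27.0
```

Call:
{"op": "apply_moves", "data": {"series": [[0.029, 0.009, 0.026, 0, 0, 0, -1], [0.067, 0.02, 0.04, 0, 0, 0, -1], [0.104, 0.031, 0.05, 0, 0, 0, -1], [0.143, 0.043, 0.055, 0, 0, 0, -1], [0.181, 0.055, 0.056, 0, 0, 0, -1], [0.22, 0.066, 0.053, 0, 0, 0, -1], [0.258, 0.078, 0.046, 0, 0, 0, -1], [0.295, 0.089, 0.035, 0, 0, 0, -1]]}}

```text
clock: 4.4
eef_pos: [0.6619, 0.1557, 0.2484]
ee_rot: [0.597, 0.802, -0.0, 0.0]
wrist_force: [-2.2, -1.3, 2.5]
opening: 0.151
finger_force: 27.0
```

```bash
python3 - <<'E'
from h import *
s=state();print(s["eef_pos"],s["opening"],s["finger_force"],s["wrist_force"],s["joints"])
E
```

```text
[0.66193154 0.15568488 0.24835342] 0.15078723936450156 27.044105529785156 [-2.16171447 -1.26391628  2.4804398 ] [ 1.29674732e-01  4.80072838e-01  1.33177997e+00 -3.48530802e-04
  1.32975301e+00 -1.61530171e-01]
```

Call:
{"op": "apply_moves", "data": {"series": [[0, 0, 0, 0, 0, 0, 0.2], [0, 0, 0, 0, 0, 0, 0.2], [0, 0, 0.1, 0, 0, 0, 0.4], [0, 0, 0.18, 0, 0, 0, 0.7], [-0.17, -0.42, 0.18, 0, 0, 0.75, 0.7], [-0.17, -0.42, 0.18, 0, 0, 0.75, 0.7], [-0.17, -0.42, 0.18, 0, 0, 0.75, 0.7], [-0.17, -0.42, 0.18, 0, 0, 0.75, 0.7]]}}

```text
clock: 5.2
eef_pos: [0.5913, -0.0146, 0.3196]
ee_rot: [0.336, 0.942, -0.001, -0.0]
wrist_force: [-0.6, 0.1, -0.4]
opening: 0.846
finger_force: 0.0
```

Call:
{"op": "apply_moves", "data": {"series": [[-0.255, -0.726, -0.195, 0, 0, 0.783, 0.7], [-0.255, -0.726, -0.195, 0, 0, 0.783, 0.7], [-0.255, -0.726, -0.195, 0, 0, 0.783, 0.7], [-0.255, -0.726, -0.195, 0, 0, 0.783, 0.7], [-0.255, -0.726, -0.195, 0, 0, 0.783, 0.7], [-0.255, -0.726, -0.195, 0, 0, 0.783, 0.7], [-0.255, -0.726, -0.195, 0, 0, 0.783, 0.7], [-0.255, -0.726, -0.195, 0, 0, 0.783, 0.7]]}}

```text
clock: 6.0
eef_pos: [0.4892, -0.3055, 0.2403]
ee_rot: [0.04, 0.999, -0.0, -0.001]
wrist_force: [0.8, 0.8, 0.8]
opening: 0.847
finger_force: 0.0
```

```bash
python3 - <<'E'
from h import *
np.set_printoptions(precision=4,suppress=True)
s=state();f=grab_frame("wrist");S=grab_frame("scene");D=grab_frame("side")
print(s["clock"],s["eef_pos"],s["joints"],s["opening"])
m=mask(f["img"],(0,170,60),(6,255,255))
for c in blobs(m,300):
    V=cv2.cvtColor(f["img"],cv2.COLOR_BGR2HSV)[...,2]; z=np.zeros_like(m);cv2.drawContours(z,[c],-1,255,-1)
    t=np.percentile(V[z>0],80)*.85; c2=blobs(((z>0)&(V>t)).astype(np.uint8)*255)[0]
    q=onz(f,c2[:,0].astype(float),.044,s)[:,:2]*1000; print(cv2.boundingRect(c2),cv2.minAreaRect(q.astype(np.float32)))
o=np.zeros((600,800,3),np.uint8);o[:400,:640]=f["img"];o[400:600,:200]=crop(S["img"],300,200,100,100,2);o[400:600,200:500]=crop(D["img"],258,80,100,67,3)[:200]
cv2.imwrite("pics/w2.png",o)
E
```

```text
6.0 [ 0.4892 -0.3055  0.2403] [-0.6772  0.3411  1.5805 -0.0016  1.221  -2.1676] 0.8466626353171496
(191, 44, 41, 101) ((399.4706726074219, -405.7686462402344), (92.56658172607422, 17.7614688873291), 5.0896406173706055)
(301, 157, 49, 51) ((497.1226501464844, -300.6570739746094), (47.6546745300293, 56.46889114379883), 10.956228256225586)
```

View pics/w2.png

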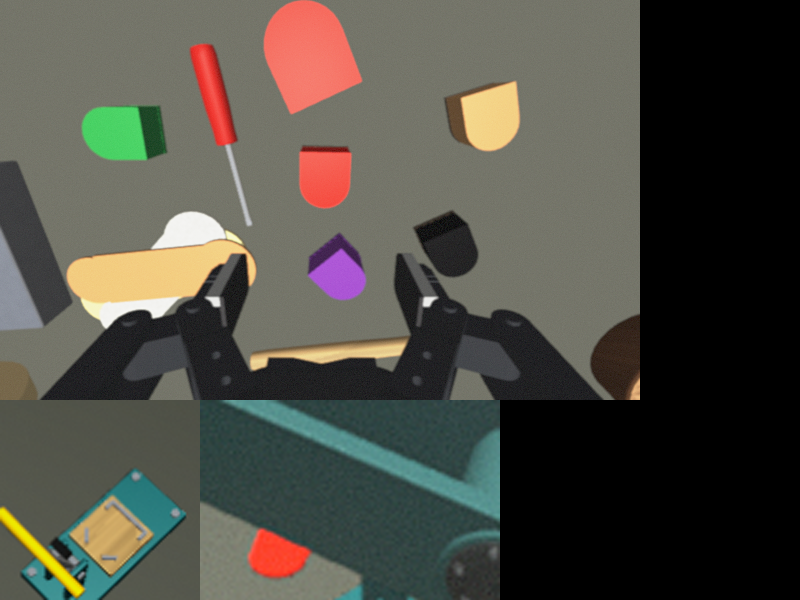

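Wrist view: the red block is at (300–351, 147–208), square end up and round end down in the image. The handle is fully back in the scene inset.

```bash
python3 - <<'E'
from h import *
np.set_printoptions(precision=4,suppress=True)
s=state();f=grab_frame("wrist")
hsv=cv2.cvtColor(f["img"],cv2.COLOR_BGR2HSV)[140:215,290:360]
print(hsv[::3,35]. tolist()); print(hsv[45,::2].tolist()[:10])
for S0,V0 in((110,170),(110,200),(140,200)):
    m=np.zeros((400,640),np.uint8);m[140:215,290:360]=((hsv[...,0]<8)&(hsv[...,1]>S0)&(hsv[...,2]>V0))*255
    c=blobs(m)[0][:,0].astype(float); 
    q=onz(f,c,.044,s)[:,:2]*1000;print(cv2.boundingRect(c.astype(np.float32)),cv2.minAreaRect(q.astype(np.float32)))
    # straight sides: fit left and right edges in rows 157..180
    for sgn in(0,1):
        e=np.array([[(c[c[:,1]==r,0].min()-.5 if sgn==0 else c[c[:,1]==r,0].max()+.5),r] for r in range(157,180)])
        g=onz(f,e,.044,s)[:,:2];l=cv2.fitLine(g.astype(np.float32),cv2.DIST_L2,0,.01,.01).ravel();print("edge",l,np.degrees(np.arctan2(l[1],l[0])))
    t=onz(f,[[325.5,c[:,1].min()-.5],[325.5,c[:,1].max()+.5]],.044,s);print("ends",t,np.linalg.norm(t[0]-t[1]),t.mean(0))
E
```

```text
[[30, 23, 121], [15, 51, 100], [3, 221, 111], [2, 189, 181], [3, 160, 246], [3, 168, 246], [3, 164, 246], [3, 170, 246], [3, 170, 246], [2, 167, 246], [2, 174, 246], [2, 170, 246], [2, 174, 246], [2, 174, 246], [2, 176, 246], [2, 176, 246], [2, 183, 246], [2, 182, 246], [2, 182, 246], [2, 187, 246], [2, 189, 246], [2, 186, 248], [16, 42, 127], [28, 26, 118], [32, 28, 120]]
[[35, 25, 114], [30, 22, 118], [38, 26, 118], [3, 144, 215], [2, 174, 247], [2, 174, 246], [2, 179, 246], [2, 179, 246], [2, 176, 246], [3, 177, 246]]
(295, 149, 53, 57) ((491.7366027832031, -302.9308776855469), (53.598392486572266, 60.9346923828125), 85.66580200195312)
edge [ 0.9948 -0.1019  0.4792 -0.3288] -5.8457255
edge [ 0.9976 -0.0695  0.4832 -0.2756] -3.9846025
ends [[ 0.4612 -0.2961  0.044 ]
 [ 0.5231 -0.3005  0.044 ]] 0.062023922247172236 [ 0.4921 -0.2983  0.044 ]
(296, 149, 51, 57) ((491.8881530761719, -303.1970520019531), (52.44412612915039, 60.78801345825195), 84.18289947509766)
edge [ 0.9948 -0.1019  0.4792 -0.3288] -5.8457255
edge [ 0.9945 -0.1043  0.4832 -0.276 ] -5.9847307
ends [[ 0.4612 -0.2961  0.044 ]
 [ 0.5231 -0.3005  0.044 ]] 0.062023922247172236 [ 0.4921 -0.2983  0.044 ]
(296, 149, 51, 57) ((491.8487854003906, -303.3038330078125), (52.22371292114258, 60.73143005371094), 84.18289947509766)
edge [ 0.9948 -0.1019  0.4792 -0.3288] -5.8457255
edge [ 0.9935 -0.1137  0.4832 -0.2762] -6.531266
ends [[ 0.4612 -0.2961  0.044 ]
 [ 0.5231 -0.3005  0.044 ]] 0.062023922247172236 [ 0.4921 -0.2983  0.044 ]
```

```bash
python3 -c "
from h import *
s=state();print(s['clock'],s['eef_pos'],s['dq'],R.from_quat(s['ee_rot']).as_matrix()[:,1])"
```

```text
6.2 [ 0.49181407 -0.30155262  0.24159854] [ 0.01591824 -0.00120634 -0.00410861 -0.0010375  -0.00218616 -0.00092725] [7.48429749e-02 9.97195310e-01 2.05975076e-04]
```

Call:
{"op": "apply_moves", "data": {"series": [[-0.0125, -0.0025, -0.1, 0, 0, -0.027, 0.7], [-0.0125, -0.0025, -0.2, 0, 0, -0.027, 0.7], [-0.0125, -0.0025, -0.3, 0, 0, -0.027, 0.7], [-0.0125, -0.0025, -0.4, 0, 0, -0.027, 0.7], [-0.0125, -0.0025, -0.46, 0, 0, -0.027, 0.7], [-0.0125, -0.0025, -0.5, 0, 0, -0.027, 0.7], [-0.0125, -0.0025, -0.519, 0, 0, -0.027, 0.7], [-0.0125, -0.0025, -0.519, 0, 0, -0.027, 0.7]]}}

```text
clock: 7.0
eef_pos: [0.487, -0.3024, 0.0331]
ee_rot: [0.048, 0.999, 0.0, -0.0]
wrist_force: [0.0, -0.1, 0.0]
opening: 0.849
finger_force: 0.0
```

Call:
{"op": "apply_moves", "data": {"series": [[0, 0, 0, 0, 0, 0, 0.3], [0, 0, 0, 0, 0, 0, 0], [0, 0, 0, 0, 0, 0, 0], [0, 0, 0, 0, 0, 0, 0], [0, 0, 0, 0, 0, 0, -0.2], [0, 0, 0, 0, 0, 0, -0.2], [0, 0, 0, 0, 0, 0, -0.2], [0, 0, 0, 0, 0, 0, -0.2]], "newtons": 30}}

```text
clock: 7.8
eef_pos: [0.4877, -0.3041, 0.0348]
ee_rot: [0.048, 0.999, -0.001, 0.001]
wrist_force: [1.3, 2.6, 6.3]
opening: 0.608
finger_force: 33.4
```

Call:
{"op": "apply_moves", "data": {"series": [[0, 0, 0.06, 0, 0, 0, -0.2], [0, 0, 0.16, 0, 0, 0, -0.2], [0, 0, 0.28, 0, 0, 0, -0.2], [0, 0.02, 0.4, 0, 0, 0, -0.2], [0, 0.12, 0.425, 0, 0, 0, -0.2], [0, 0.24, 0.425, 0, 0, 0, -0.2], [0, 0.36, 0.425, 0, 0, 0, -0.2], [0, 0.48, 0.425, 0, 0, 0, -0.2]]}}

```text
clock: 8.6
eef_pos: [0.4863, -0.1103, 0.2041]
ee_rot: [0.049, 0.999, -0.0, 0.001]
wrist_force: [1.0, -0.5, -1.5]
opening: 0.606
finger_force: 32.5
```

Call:
{"op": "apply_moves", "data": {"series": [[0.01, 0.12, 0, 0, 0, 0.1, -0.2], [0.02, 0.24, 0, 0, 0, 0.2, -0.2], [0.04, 0.36, 0, 0, 0, 0.3, -0.2], [0.06, 0.48, 0, 0, 0, 0.4, -0.2], [0.067, 0.58, 0, 0, 0, 0.496, -0.2], [0.067, 0.65, 0, 0, 0, 0.496, -0.2], [0.067, 0.672, 0, 0, 0, 0.496, -0.2], [0.067, 0.672, 0, 0, 0, 0.496, -0.2]]}}

```text
clock: 9.4
eef_pos: [0.5133, 0.1579, 0.2035]
ee_rot: [-0.147, 0.989, -0.0, 0.0]
wrist_force: [-0.4, -0.6, -1.4]
opening: 0.606
finger_force: 32.4
```

```bash
python3 - <<'E'
from h import *
np.set_printoptions(precision=4,suppress=True)
grab_frame("side");grab_frame("side");s=state();f=grab_frame("wrist");S=grab_frame("scene")
print(s["clock"],s["eef_pos"],s["opening"],s["finger_force"],s["wrist_force"],R.from_quat(s["ee_rot"]).as_matrix()[:,1])
o=np.zeros((600,800,3),np.uint8);o[:400,:640]=f["img"];o[400:600,:200]=crop(S["img"],300,200,100,100,2)
cv2.imwrite("pics/w3.png",o)
E
```

```text
9.5 [0.5133 0.1562 0.2035] 0.6067212265108012 32.38846354186535 [-0.4924 -0.2999 -0.8118] [-0.2885  0.9575 -0.0008]
```

View pics/w3.png

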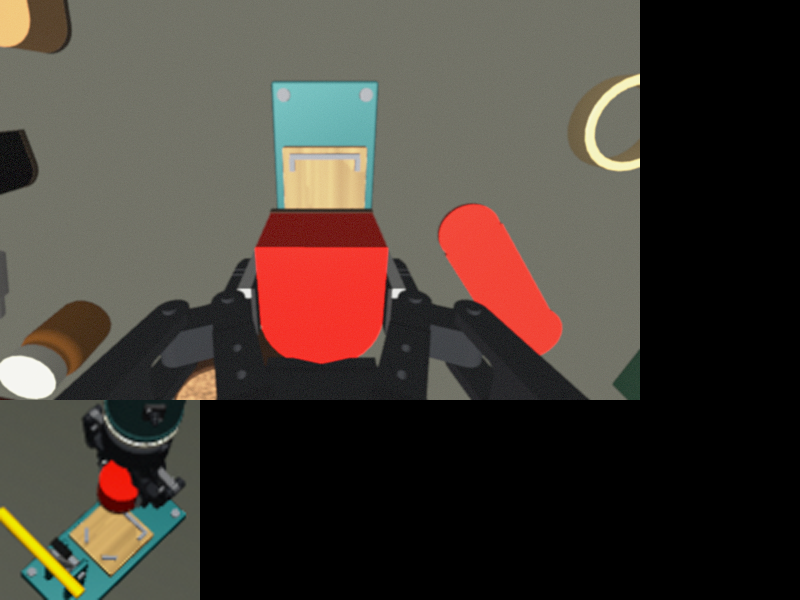

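Wrist view: the held block's top square edge is at row 247 (256–388) and its bottom square edge at row 211 (273–373). The cradle's front lip is at rows 153–159, columns 290–360. The block is aligned with the cradle, round end towards the hinge.

```bash
python3 - <<'E'
from h import *
np.set_printoptions(precision=4,suppress=True)
s=state();f=grab_frame("wrist");im=f["img"]
u=np.array([.957,.289]);v=np.array([-.289,.957])
g=cv2.cvtColor(im,cv2.COLOR_BGR2HSV)
# lip vs wood by saturation down column 325
print("col325",[(r,int(g[r,325,1])) for r in range(143,166)])
print("row165",[(c,int(g[165,c,1])) for c in list(range(284,300))+list(range(350,370))])
m=mask(im,(0,180,30),(6,255,255));V=g[...,2]
for r in(225,260,280): 
    x=np.where(m[r,200:440]>0)[0]+200;print("red row",r,x.min(),x.max())
x=np.where(m[:,322]>0)[0];print("red col",x.min(),x.max(),[int(V[r,322]) for r in range(240,254)],[int(V[r,322]) for r in range(205,216)])
def loc(p,z): 
    q=onz(f,p,z,s)[:,:2]-s["eef_pos"][:2]; return np.c_[q@u,q@v]*1000
tz=s["eef_pos"][2];print("eef",s["eef_pos"])
print("lip",loc([(325,153.5),(325,158.5)],.035));print("lip ends outer z35",loc([(290,156),(361,156)],.035))
print("wood front corners z30",loc([(282.5,147),(367.5,147)],.03))
print("block top edge",loc([(256,247),(388,247)],tz+.0095),"bottom edge",loc([(273,210.5),(373,210.5)],tz-.0345))
E
```

```text
col325 [(143, 113), (144, 107), (145, 76), (146, 48), (147, 113), (148, 109), (149, 98), (150, 98), (151, 101), (152, 103), (153, 68), (154, 2), (155, 11), (156, 10), (157, 12), (158, 5), (159, 54), (160, 83), (161, 99), (162, 101), (163, 99), (164, 100), (165, 100)]
row165 [(284, 85), (285, 99), (286, 100), (287, 100), (288, 87), (289, 60), (290, 14), (291, 9), (292, 12), (293, 10), (294, 10), (295, 67), (296, 98), (297, 99), (298, 102), (299, 101), (350, 97), (351, 94), (352, 92), (353, 95), (354, 89), (355, 34), (356, 10), (357, 12), (358, 8), (359, 1), (360, 39), (361, 77), (362, 99), (363, 102), (364, 103), (365, 100), (366, 68), (367, 53), (368, 113), (369, 119)]
red row 225 266 376
red row 260 256 386
red row 280 257 385
red col 214 363 [113, 114, 113, 112, 115, 115, 131, 202, 246, 247, 246, 245, 245, 245] [232, 233, 225, 163, 85, 50, 66, 103, 115, 115, 114]
eef [0.5135 0.1557 0.2035]
lip [[-31.145    2.9154]
 [-26.4232   2.927 ]]
lip ends outer z35 [[-28.8314 -29.8735]
 [-28.7498  36.6396]]
wood front corners z30 [[-36.4712 -37.1903]
 [-36.3686  43.0792]]
block top edge [[-26.1938 -26.0356]
 [-26.1601  25.8539]] bottom edge [[-24.9034 -25.9866]
 [-24.8559  26.9615]]
```

Call:
{"op": "apply_moves", "data": {"series": [[0.002, 0.0076, -0.08, 0, 0, 0, -0.2], [0.002, 0.0076, -0.16, 0, 0, 0, -0.2], [0.002, 0.0076, -0.23, 0, 0, 0, -0.2], [0.002, 0.0076, -0.28, 0, 0, 0, -0.2], [0.002, 0.0076, -0.31, 0, 0, 0, -0.2], [0.002, 0.0076, -0.3225, 0, 0, 0, -0.2], [0.002, 0.0076, -0.3225, 0, 0, 0, -0.2], [0.002, 0.0076, -0.3225, 0, 0, 0, -0.2]]}}

```text
clock: 10.45
eef_pos: [0.5152, 0.1601, 0.0753]
ee_rot: [-0.146, 0.989, -0.0, 0.001]
wrist_force: [0.2, 0.0, -0.5]
opening: 0.603
finger_force: 32.5
```

```bash
python3 - <<'E'
from h import *
np.set_printoptions(precision=4,suppress=True)
s=state();f=grab_frame("wrist");im=f["img"];print(s["eef_pos"],state()["eef_pos"],s["wrist_force"])
o=np.zeros((600,800,3),np.uint8);o[:]=crop(im,220,100,200,150,4)
cv2.imwrite("pics/w4.png",o)
E
```

```text
[0.5152 0.1601 0.0753] [0.5153 0.1602 0.0755] [ 0.2324  0.0451 -0.4591]
```

View pics/w4.png

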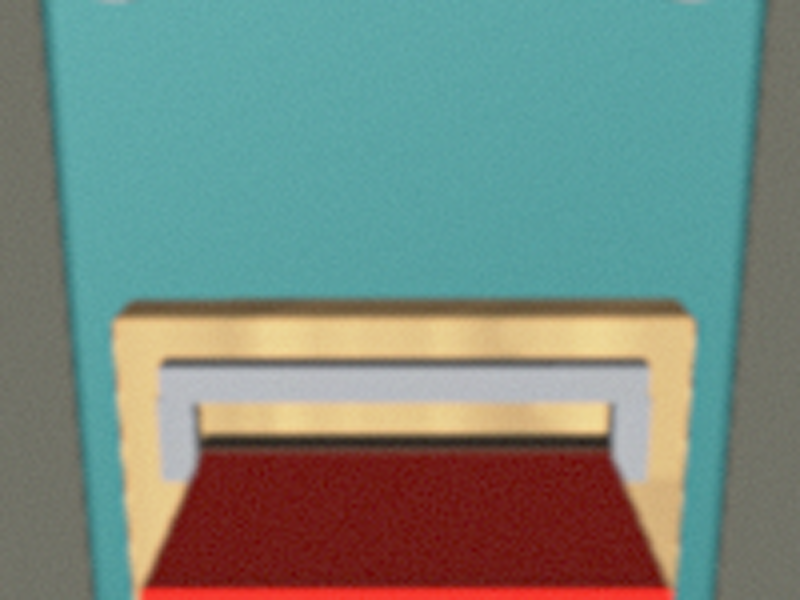

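```bash
python3 - <<'E'
from h import *
np.set_printoptions(precision=4,suppress=True)
f=grab_frame("wrist");s=state();e=s["eef_pos"];print(e)
u=np.array([.957,.289]);v=np.array([-.289,.957])
def loc(p,z): 
    q=onz(f,p,z,s)[:,:2]-e[:2]; return np.c_[q@u,q@v]*1000
print("lip outer/inner",loc([(321,191),(321,200.7)],.035),"side inner",loc([(270,208),(372.5,208)],.035),"side outer",loc([(260,208),(382,208)],.035))
print("wood",loc([(248.5,179.5),(393.5,179.5)],.03))
for z in(.039,.041,.043):print("block",loc([(270.7,212.3),(372.2,212.3)],z))
print("top",loc([(255.5,247),(387.5,247)],e[2]+.0095))
E
```

```text
[0.5152 0.1603 0.0755]
lip outer/inner [[-33.7601  -0.597 ]
 [-28.2357  -0.5984]] side inner [[-23.9887 -28.5837]
 [-24.0112  27.6435]] side outer [[-23.9864 -34.0733]
 [-24.0132  32.8523]]
wood [[-38.8045 -40.3934]
 [-38.8238  39.154 ]]
block [[-23.0102 -27.6262]
 [-23.0334  26.9096]]
block [[-23.7848 -27.2734]
 [-23.8077  26.5584]]
block [[-24.5594 -26.9206]
 [-24.582   26.2071]]
top [[-26.212  -26.2534]
 [-26.2449  25.6082]]
```

Call:
{"op": "apply_moves", "data": {"series": [[-0.001, -0.001, -0.004, 0, 0, 0, -0.2], [-0.001, -0.001, -0.008, 0, 0, 0, -0.2], [-0.001, -0.001, -0.012, 0, 0, 0, -0.2], [-0.001, -0.001, -0.016, 0, 0, 0, -0.2], [-0.001, -0.001, -0.02, 0, 0, 0, -0.2], [-0.001, -0.001, -0.024, 0, 0, 0, -0.2], [-0.001, -0.001, -0.026, 0, 0, 0, -0.2], [-0.001, -0.001, -0.026, 0, 0, 0, -0.2]]}}

```text
clock: 11.35
eef_pos: [0.5139, 0.1598, 0.0648]
ee_rot: [-0.146, 0.989, -0.0, 0.0]
wrist_force: [-1.4, -0.8, 9.0]
opening: 0.607
finger_force: 33.5
```

Call:
{"op": "apply_moves", "data": {"series": [[-0.001, -0.001, -0.026, 0, 0, 0, 0.3], [-0.001, -0.001, -0.026, 0, 0, 0, 0.4], [-0.001, -0.001, -0.026, 0, 0, 0, 0.5], [-0.001, -0.001, -0.026, 0, 0, 0, 0.6], [0, 0, 0.01, 0, 0, 0, 0.6], [0, 0, 0.06, 0, 0, 0, 0.6], [0, 0, 0.14, 0, 0, 0, 0.6], [0, 0, 0.24, 0, 0, 0, 0.6]]}}

```text
clock: 12.15
eef_pos: [0.5128, 0.1595, 0.1601]
ee_rot: [-0.146, 0.989, -0.0, -0.002]
wrist_force: [0.5, 0.5, 0.1]
opening: 0.801
finger_force: 0.0
```

```bash
python3 - <<'E'
from h import *
np.set_printoptions(precision=4,suppress=True)
s=state();f=grab_frame("wrist");D=grab_frame("side");s2=state();print(s["eef_pos"],s2["eef_pos"])
o=np.zeros((600,800,3),np.uint8);o[:400,:640]=f["img"];o[400:600,:300]=crop(D["img"],258,115,100,67,3)[:200]
cv2.imwrite("pics/w5.png",o)
E
```

```text
[0.5128 0.1595 0.1601] [0.5176 0.1605 0.1651]
```

View pics/w5.png

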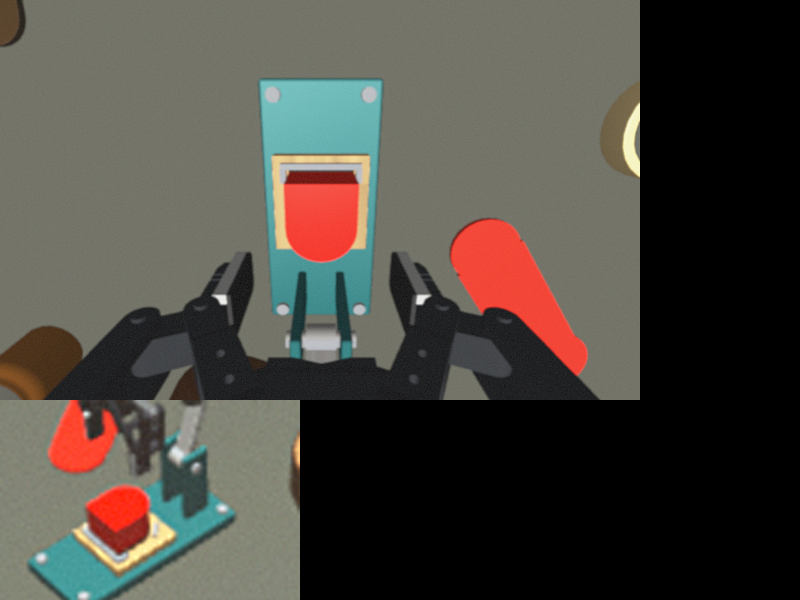

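Wrist view: the red block sits in the cradle at (285–358, 170–262), evenly between the lips, with its round end towards the hinge. Next I re-grip the handle.

Call:
{"op": "apply_moves", "data": {"series": [[0, 0, 0.12, 0, 0, 0, 0.6], [0, 0, 0.24, 0, 0, 0, 0.6], [0, 0, 0.36, 0, 0, -0.19, 0.6], [0, 0, 0.43, 0, 0, -0.38, 0.6], [0.01, 0, 0.43, 0, 0, -0.57, 0.4], [0.02, 0, 0.43, 0, 0, -0.76, 0.2], [0.03, 0, 0.43, 0, 0, -0.95, 0.2], [0.04, 0, 0.43, 0, 0, -1, 0.2]]}}

```text
clock: 13.05
eef_pos: [0.5299, 0.1597, 0.3315]
ee_rot: [0.246, 0.969, -0.0, -0.0]
wrist_force: [0.1, -0.5, 0.6]
opening: 0.601
finger_force: 0.0
```

Call:
{"op": "apply_moves", "data": {"series": [[0.05, 0, 0, 0, 0, -0.19, 0.2], [0.1, 0, 0, 0, 0, -0.38, 0.2], [0.15, 0, 0, 0, 0, -0.57, 0.2], [0.2, 0, 0, 0, 0, -0.76, 0.2], [0.25, 0, 0, 0, 0, -0.95, 0.2], [0.3, 0, 0, 0, 0, -1, 0.2], [0.32, -0.01, 0, 0, 0, -1, 0.2], [0.32, -0.01, 0, 0, 0, -1, 0.2]]}}

```text
clock: 13.85
eef_pos: [0.6584, 0.1551, 0.331]
ee_rot: [0.596, 0.803, -0.001, -0.0]
wrist_force: [-0.1, 0.3, -1.3]
opening: 0.603
finger_force: 0.0
```

```bash
python3 - <<'E'
from h import *
np.set_printoptions(precision=4,suppress=True)
grab_frame("side");grab_frame("side");s=state();f=grab_frame("wrist")
print(s["clock"],s["eef_pos"],s["opening"],R.from_quat(s["ee_rot"]).as_matrix()[:,1])
for c in blobs(mask(f["img"],(24,130,90),(34,255,255)),300):
    b=cv2.boundingRect(c);print(b,cv2.minAreaRect(c))
    x,y,w,h=b
    for z in(.23,.236,.242): print(z,onz(f,[(x+w/2,y),(x+w/2,y+h)],z,s))
E
```

```text
13.95 [0.6571 0.1555 0.3316] 0.6011823217125122 [ 0.9572  0.2893 -0.0016]
(323, 46, 20, 195) ((332.35321044921875, 142.99485778808594), (18.166093826293945, 194.04148864746094), 0.4547188878059387)
0.23 [[0.6311 0.2638 0.23  ]
 [0.673  0.1311 0.23  ]]
0.236 [[0.6311 0.263  0.236 ]
 [0.6719 0.1339 0.236 ]]
0.242 [[0.6312 0.2621 0.242 ]
 [0.6708 0.1367 0.242 ]]
(0, 315, 53, 62) ((25.999996185302734, 345.4999694824219), (51.99999237060547, 60.99999237060547), 0.0)
0.23 [[ 0.4409 -0.0133  0.23  ]
 [ 0.4407 -0.0867  0.23  ]]
0.236 [[ 0.4462 -0.0066  0.236 ]
 [ 0.4459 -0.078   0.236 ]]
0.242 [[ 0.4514  0.0002  0.242 ]
 [ 0.4512 -0.0693  0.242 ]]
```

Call:
{"op": "apply_moves", "data": {"series": [[0.014, 0.001, -0.08, 0, 0, 0, 0.2], [0.014, 0.001, -0.15, 0, 0, 0, 0.2], [0.014, 0.001, -0.208, 0, 0, 0, 0.2], [0.014, 0.001, -0.208, 0, 0, 0, 0], [0.014, 0.001, -0.208, 0, 0, 0, -0.5], [0.014, 0.001, -0.208, 0, 0, 0, -1], [0.014, 0.001, -0.208, 0, 0, 0, -1], [0.014, 0.001, -0.208, 0, 0, 0, -1]], "newtons": 25}}

```text
clock: 14.8
eef_pos: [0.6645, 0.1564, 0.2509]
ee_rot: [0.596, 0.803, 0.001, 0.001]
wrist_force: [-0.8, 0.1, 5.0]
opening: 0.151
finger_force: 26.2
```

```bash
python3 - <<'E'
import numpy as np
u=np.array([.957,.289])
def arc(a,b,n=8):
    for t in np.linspace(a,b,n+1)[1:]:
        d=.155*(np.cos(a)-np.cos(t));z=.155*(np.sin(t)-np.sin(a)); print(round(t,2),np.round(np.r_[d*u,z]/.4,3).tolist())
arc(1.894,1.0);arc(1.0,.25);arc(.25,0)
from workcell import state
s=state();print(s["eef_pos"],s["opening"],s["finger_force"],s["wrist_force"])
E
```

```text
1.78 [-0.04, -0.012, 0.011]
1.67 [-0.081, -0.024, 0.018]
1.56 [-0.122, -0.037, 0.02]
1.45 [-0.164, -0.049, 0.017]
1.34 [-0.204, -0.062, 0.009]
1.22 [-0.244, -0.074, -0.003]
1.11 [-0.282, -0.085, -0.02]
1.0 [-0.318, -0.096, -0.041]
0.91 [-0.028, -0.009, -0.021]
0.81 [-0.055, -0.017, -0.045]
0.72 [-0.079, -0.024, -0.071]
0.62 [-0.1, -0.03, -0.099]
0.53 [-0.119, -0.036, -0.13]
0.44 [-0.136, -0.041, -0.162]
0.34 [-0.149, -0.045, -0.195]
0.25 [-0.159, -0.048, -0.23]
0.22 [-0.003, -0.001, -0.012]
0.19 [-0.005, -0.002, -0.024]
0.16 [-0.007, -0.002, -0.036]
0.12 [-0.009, -0.003, -0.048]
0.09 [-0.01, -0.003, -0.06]
0.06 [-0.011, -0.003, -0.072]
0.03 [-0.011, -0.003, -0.084]
0.0 [-0.012, -0.003, -0.096]
[0.66447353 0.15643403 0.25088423] 0.15097022406872773 26.21690422296524 [-0.84612482  0.07432898  4.99067088]
```

Call:
{"op": "apply_moves", "data": {"series": [[-0.04, -0.012, 0.013, 0, 0, 0, -1], [-0.081, -0.024, 0.021, 0, 0, 0, -1], [-0.122, -0.037, 0.023, 0, 0, 0, -1], [-0.164, -0.049, 0.02, 0, 0, 0, -1], [-0.204, -0.062, 0.012, 0, 0, 0, -1], [-0.244, -0.074, 0, 0, 0, 0, -1], [-0.282, -0.085, -0.017, 0, 0, 0, -1], [-0.318, -0.096, -0.038, 0, 0, 0, -1]]}}

```text
clock: 15.6
eef_pos: [0.5381, 0.1182, 0.2354]
ee_rot: [0.596, 0.803, 0.002, 0.002]
wrist_force: [3.4, 1.1, 1.8]
opening: 0.15
finger_force: 27.6
```

Call:
{"op": "apply_moves", "data": {"series": [[-0.028, -0.009, -0.021, 0, 0, 0, -1], [-0.055, -0.017, -0.045, 0, 0, 0, -1], [-0.079, -0.024, -0.071, 0, 0, 0, -1], [-0.1, -0.03, -0.099, 0, 0, 0, -1], [-0.119, -0.036, -0.13, 0, 0, 0, -1], [-0.136, -0.041, -0.162, 0, 0, 0, -1], [-0.149, -0.045, -0.195, 0, 0, 0, -1], [-0.159, -0.048, -0.23, 0, 0, 0, -1]]}}

```text
clock: 16.4
eef_pos: [0.4724, 0.0983, 0.142]
ee_rot: [0.596, 0.803, -0.0, 0.0]
wrist_force: [-1.4, -1.5, 2.0]
opening: 0.153
finger_force: 30.2
```

Call:
{"op": "apply_moves", "data": {"series": [[-0.003, -0.001, -0.012, 0, 0, 0, -1], [-0.005, -0.002, -0.024, 0, 0, 0, -1], [-0.007, -0.002, -0.036, 0, 0, 0, -1], [-0.009, -0.003, -0.048, 0, 0, 0, -1], [-0.01, -0.003, -0.06, 0, 0, 0, -1], [-0.011, -0.003, -0.072, 0, 0, 0, -1], [-0.011, -0.003, -0.084, 0, 0, 0, -1], [-0.011, -0.003, -0.084, 0, 0, 0, -1]]}}

```text
clock: 17.2
eef_pos: [0.4667, 0.0967, 0.1074]
ee_rot: [0.596, 0.803, -0.002, -0.001]
wrist_force: [-4.5, -4.2, -2.4]
opening: 0.15
finger_force: 30.5
```

```bash
python3 - <<'E'
from h import *
np.set_printoptions(precision=4,suppress=True)
s=state();f=grab_frame("wrist");D=grab_frame("side");S=grab_frame("scene");print(s["eef_pos"],state()["eef_pos"],state()["wrist_force"])
o=np.zeros((600,800,3),np.uint8);o[:400,:640]=f["img"];o[400:600,:300]=crop(D["img"],258,115,100,67,3)[:200];o[400:600,300:600]=crop(S["img"],300,220,100,67,3)[:200]
cv2.imwrite("pics/w6.png",o)
E
```

```text
[0.4667 0.0967 0.1074] [0.4667 0.0967 0.1076] [-3.9527 -4.676  -1.8671]
```

View pics/w6.png

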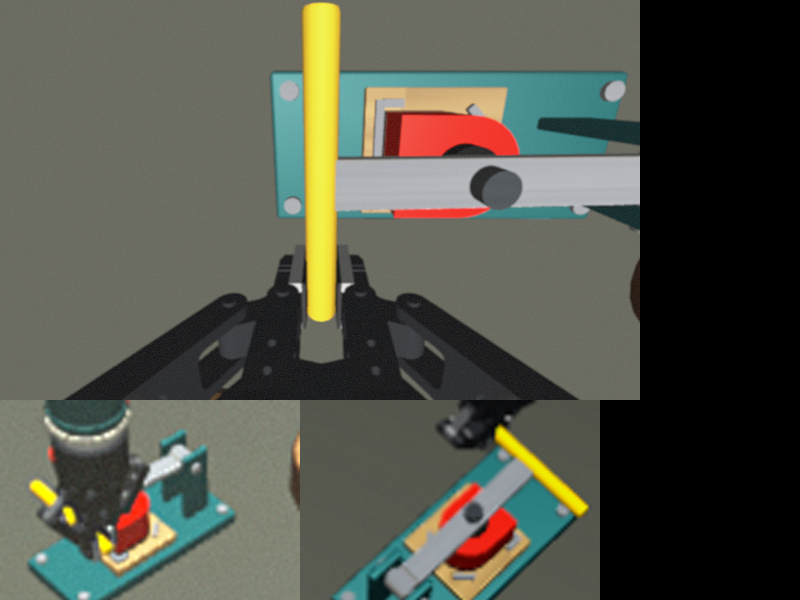

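Wrist view: the block sits square in the cradle at (385–520, 112–217), with the pad just over it at (495,185). I keep pressing down.

Call:
{"op": "apply_moves", "data": {"series": [[0, 0, -0.003, 0, 0, 0, -1], [0, 0, -0.006, 0, 0, 0, -1], [0, 0, -0.009, 0, 0, 0, -1], [0, 0, -0.012, 0, 0, 0, -1], [0, 0, -0.012, 0, 0, 0, -1], [0, 0, -0.012, 0, 0, 0, -1], [0, 0, -0.012, 0, 0, 0, -1], [0, 0, -0.012, 0, 0, 0, -1]]}}

```text
clock: 18.15
eef_pos: [0.4665, 0.0966, 0.1029]
ee_rot: [0.596, 0.803, -0.002, -0.001]
wrist_force: [-5.8, -5.0, 0.9]
opening: 0.149
finger_force: 30.9
```

Call:
{"op": "apply_moves", "data": {"series": [[0, 0, -0.002, 0, 0, 0, -1], [0, 0, -0.004, 0, 0, 0, -1], [0, 0, -0.006, 0, 0, 0, -1], [0, 0, -0.008, 0, 0, 0, -1], [0, 0, -0.008, 0, 0, 0, -1], [0, 0, -0.008, 0, 0, 0, -1], [0, 0, -0.008, 0, 0, 0, -1], [0, 0, -0.008, 0, 0, 0, -1]]}}

```text
clock: 18.95
eef_pos: [0.4664, 0.0966, 0.0998]
ee_rot: [0.596, 0.803, -0.002, -0.001]
wrist_force: [-6.2, -4.7, 0.8]
opening: 0.152
finger_force: 31.1
```

Call:
{"op": "apply_moves", "data": {"series": [[0, 0, -0.002, 0, 0, 0, -1], [0, 0, -0.004, 0, 0, 0, -1], [0, 0, -0.006, 0, 0, 0, -1], [0, 0, -0.008, 0, 0, 0, -1], [0, 0, -0.008, 0, 0, 0, -1], [0, 0, -0.008, 0, 0, 0, -1], [0, 0, -0.008, 0, 0, 0, -1], [0, 0, -0.008, 0, 0, 0, -1]]}}

```text
clock: 19.75
eef_pos: [0.4664, 0.0966, 0.0966]
ee_rot: [0.596, 0.803, -0.002, -0.001]
wrist_force: [-6.3, -5.0, 1.7]
opening: 0.149
finger_force: 31.3
```

```bash
python3 - <<'E'
from h import *
np.set_printoptions(precision=4,suppress=True)
s=state();f=grab_frame("wrist");D=grab_frame("side");S=grab_frame("scene");print(s["eef_pos"],s["wrist_force"],s["moment"])
for n,g in(("wrist",f),("side",D),("scene",S)):
    for c in blobs(mask(g["img"],(24,130,90),(34,255,255)),15):
        p=c[:,0];x,y,w,h=cv2.boundingRect(c)
        if n=="wrist" or 250<x<400 and y<260: print(n,(x,y,w,h),p[p[:,1].argmin()],p[p[:,1].argmax()])
E
```

```text
[0.4664 0.0966 0.0966] [-6.3461 -5.0449  1.6835] [-0.7589  0.7436  0.0048]
wrist (305, 2, 34, 321) [316   2] [320 322]
side (269, 144, 8, 8) [269 144] [274 151]
scene (347, 95, 29, 33) [356  95] [354 127]
scene (365, 230, 31, 30) [366 230] [391 259]
```

```bash
python3 - <<'E'
from h import *
np.set_printoptions(precision=4,suppress=True)
D=grab_frame("side");S=grab_frame("scene")
for b in((270.3,145),(271,145.6)):
  for a in((394,257.5),(394.5,258.5)): print(tri(S,a,D,b))
o=np.zeros((600,800,3),np.uint8);o[:300,:400]=crop(S["img"],350,215,50,50,8)[:300];o[300:,:400]=crop(S["img"],300,235,80,60,5)
o[:480,400:]=crop(D["img"],255,130,50,60,8)
cv2.imwrite("pics/w7.png",o)
E
```

```text
(array([0.4354, 0.2006, 0.0944]), np.float64(0.0029041730972118366))
(array([0.4355, 0.2029, 0.0924]), np.float64(0.00393369197006824))
(array([0.4359, 0.1997, 0.0925]), np.float64(0.005424777939550138))
(array([0.436 , 0.2019, 0.0906]), np.float64(0.006460556518614943))
```

View pics/w7.png

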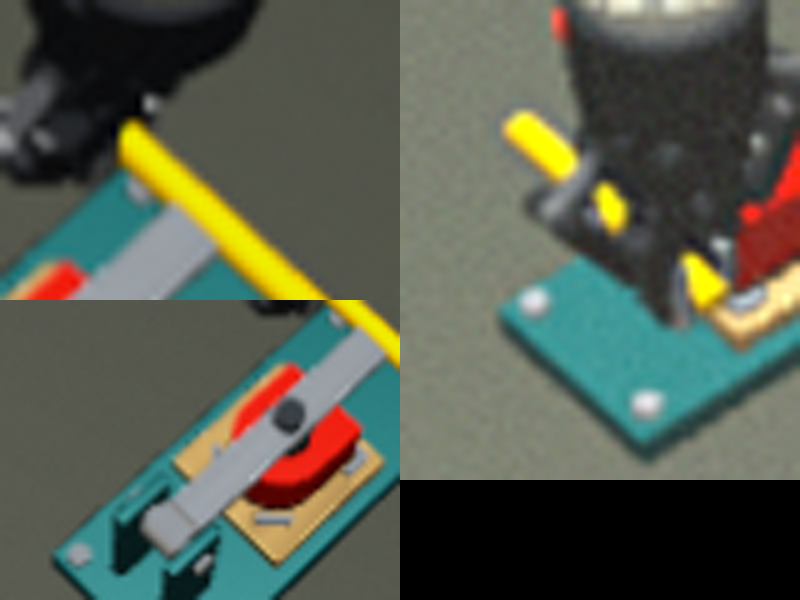

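The handle end triangulates to z ≈ 0.092 and the block is still seated. I press a little more and watch the force.

Call:
{"op": "apply_moves", "data": {"series": [[0, 0, -0.002, 0, 0, 0, -1], [0, 0, -0.004, 0, 0, 0, -1], [0, 0, -0.006, 0, 0, 0, -1], [0, 0, -0.007, 0, 0, 0, -1], [0, 0, -0.007, 0, 0, 0, -1], [0, 0, -0.007, 0, 0, 0, -1], [0, 0, -0.007, 0, 0, 0, -1], [0, 0, -0.007, 0, 0, 0, -1]]}}

```text
clock: 20.8
eef_pos: [0.4664, 0.0966, 0.094]
ee_rot: [0.596, 0.803, -0.002, -0.001]
wrist_force: [-5.5, -5.4, 4.5]
opening: 0.155
finger_force: 31.6
```

Call:
{"op": "apply_moves", "data": {"series": [[0, 0, -0.002, 0, 0, 0, -1], [0, 0, -0.004, 0, 0, 0, -1], [0, 0, -0.005, 0, 0, 0, -1], [0, 0, -0.005, 0, 0, 0, -1], [0, 0, -0.005, 0, 0, 0, -1], [0, 0, -0.005, 0, 0, 0, -1], [0, 0, -0.005, 0, 0, 0, -1], [0, 0, -0.005, 0, 0, 0, -1]]}}

```text
clock: 21.6
eef_pos: [0.4664, 0.0966, 0.0927]
ee_rot: [0.596, 0.803, -0.002, -0.001]
wrist_force: [-9.0, -6.6, 13.7]
opening: 0.152
finger_force: 32.4
```

Call:
{"op": "apply_moves", "data": {"series": [[0, 0, 0, 0, 0, 0, -0.5], [0, 0, 0, 0, 0, 0, -0.3], [0, 0, 0, 0, 0, 0, -0.2], [0, 0, 0, 0, 0, 0, -0.2], [0, 0, 0.02, 0, 0, 0, -0.2], [0, 0, 0.08, 0, 0, 0, -0.2], [0, 0, 0.18, 0, 0, 0, -0.2], [0, 0, 0.3, 0, 0, 0, -0.2]]}}

```text
clock: 22.4
eef_pos: [0.4671, 0.0973, 0.2127]
ee_rot: [0.596, 0.803, -0.001, -0.001]
wrist_force: [1.4, 0.1, 0.6]
opening: 0.4
finger_force: 0.0
```

Call:
{"op": "apply_moves", "data": {"series": [[0, -0.1, 0.05, 0, 0, 0, -0.2], [0, -0.2, 0.1, 0, 0, 0, -0.2], [0, -0.3, 0.1, 0, 0, 0, -0.2], [0, -0.4, 0.1, 0, 0, 0, -0.2], [0, -0.4, 0.1, 0, 0, 0, -0.2], [0, -0.4, 0.1, 0, 0, 0, -0.2], [0, -0.4, 0.1, 0, 0, 0, -0.2], [0, -0.4, 0.1, 0, 0, 0, -0.2]]}}

```text
clock: 23.2
eef_pos: [0.4681, -0.0614, 0.252]
ee_rot: [0.596, 0.803, 0.0, -0.0]
wrist_force: [-0.1, -0.2, 0.5]
opening: 0.403
finger_force: 0.0
```

```bash
python3 - <<'E'
from h import *
s=state();D=grab_frame("side");S=grab_frame("scene");print(s["clock"],s["eef_pos"],s["wrist_force"],s["finger_force"])
for n,g in(("side",D),("scene",S)):
    for c in blobs(mask(g["img"],(24,130,90),(34,255,255)),15):
        p=c[:,0];x,y,w,h=cv2.boundingRect(c)
        if 250<x<400 and 120<y<260: print(n,(x,y,w,h),p[p[:,1].argmin()],p[p[:,1].argmax()])
for b in((270.3,145),): print(tri(S,(394,257.5),D,b))
o=np.zeros((480,800,3),np.uint8);o[:,:400]=crop(S["img"],310,215,90,108,4.4444)[:480,:400];o[:,400:]=crop(D["img"],255,115,90,108,4.4444)[:480,:400]
cv2.imwrite("pics/w8.png",o)
E
```

```text
23.2 [ 0.46813934 -0.06139877  0.25199703] [-0.06178173 -0.24569729  0.49879834] 0.0
side (269, 144, 27, 24) [269 144] [292 167]
scene (357, 224, 38, 36) [359 224] [392 259]
(array([0.43539321, 0.20064002, 0.09436201]), np.float64(0.0029041730972118366))
```

View pics/w8.png

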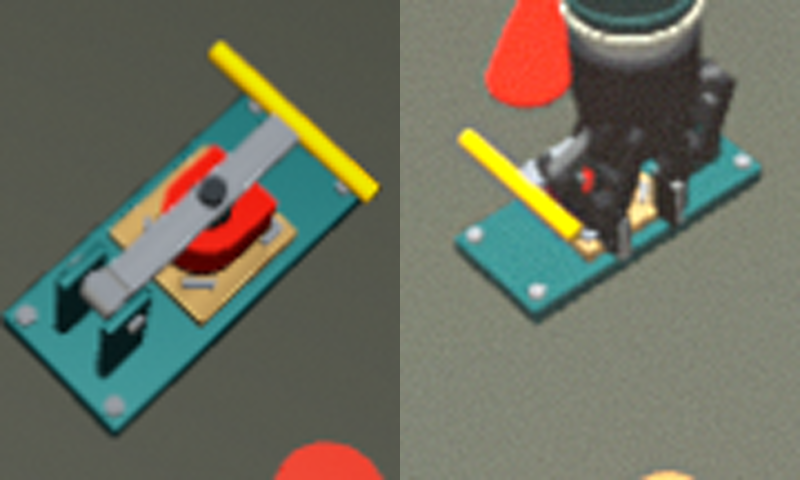

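The lever lies level on the seated block (pad at (212,190) in the crop), it stayed down after release, and the robot is clear of everything.

```bash
python3 -c "
from workcell import *
print(job_done())"
```

```text
the job is handed in; nothing more can be done
None
```

The red heel block is in the cradle with its round end towards the hinge, the lever is pressed down on it, and the job is handed in at about 23 s; the verdict was not shown, and the final pad force was not measured.

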